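# Run a finger round the lid of the tart box

### The arm

A 6-joint arm with a two-finger parallel gripper is mounted at the origin on a cart in front of the work surface, level with it; the furniture and walls round the work are solid. World frame = base frame: x ahead of the robot, y to its left, z up, the work surface at z = 0. Lengths are in m, angles in rad, forces in N, time in s.
With the tool pointing down it reaches from about 0.325 to 0.775 m from the base axis. Payload 5.5 kg.
Tool frame: the origin (TCP) lies where the fingers leave the gripper's body, on its centre line; the fingertips stand bot.tips_ahead ahead of it and the grasp point (between the pads) lies 61 mm ahead of it (bot.tips_ahead is the distance from the TCP to the fingertips, in m); z points along the fingers, y is the line along which they close (so a half turn about z gives the same grasp; the last joint's range is limited). The gripper opens to 88 mm and grips with 3 to 60 N. Pads are 20 mm wide; open, the fingers measure 115 mm over their backs; the gripper's body (75 mm by 178 mm) begins 61 mm behind the grasp point.
Start: joints at [-1.388, 0.091, 1.231, -0, 1.82, -0.057], TCP at [0.143, -0.583, 0.303] pointing down, gripper open.
Joint ranges: [-2.87, 2.87], [-0.86, 2.18], [0.17, 2.46], [-1.51, 4.65], [0.06, 2.69], [-2.65, 2.65]. Speed limits (rad/s): [2.57, 2.57, 3.01, 3.14, 3.14, 3.14].

### API

Orientations are given as a rotation vector (axis times angle).
In Python, from cell import bot gives the robot as it stands. The module is installed in compiled form; this text tells all that it offers.
- The arm moves only by the tool jog_arm, never from a script. Its arguments are lists of equal length, an entry for each row: "xyz": the shift along the tool's x, y, z scaled (see below), a list of three; "rotation": the turn, a rotation vector about the tool's x, y, z scaled (see below), a list of three. In form: {"xyz": [[x, y, z], ...], "rotation": [[ax, ay, az], ...]}. A call has 1 to 12 rows; each row shifts and turns the commanded pose from where the row before left it, along the tool's axes as they then stand; what a row does not reach is not made up. The controller multiplies each number of a shift by 0.03 m and each number of a turn by 180 degrees. A row lasts 1/10 s, in which the tool goes at most 50 mm and 8.59 degrees, less where a joint would pass 70% of its speed; a pose out of reach is approached as far as the arm can. A call with a number of a shift or a turn outside -1 to 1 is refused whole. A call with a gripper value outside its range is refused whole. "jaw" is the opening, from 0 (shut) to 1 (fully open), set as the call begins (left out, the last holds). The fingers move at their own pace and stop on an object; the grip force is fixed at half the most. Time passes only in rows, so rows that do not move let the fingers close. It gives the time, the measured TCP pose, the force, the opening and the grip force at its end, in the units of the state.
- bot.observe(): the state, without advancing time (a new reading comes with each control period).
- bot.grab_frame(name): name is "scene" or "top" or "wrist"; returns a dict with "frame" (384x512x3 uint8, red, green, blue), "depth" (384x512 float32, m along the optical axis (not along the pixel's ray), 0 where there is no reading), "fx", "fy", "cx", "cy" (pixels), "k1" (the pictures are not rectified: a ray, as slopes to the right and down, at radius r is drawn at 1 + k1 r^2 times it, then the intrinsics apply), "eye" and "orientation" of the camera in the world; the wrist camera has in their place "hand_eye" (4x4, takes a point from camera to tool coordinates, whose origin is the TCP and whose axes are the flange's). Camera axes: x right, y up, looking along -z (the intrinsics and any distortion apply to the point x, -y, -z); pixel columns grow to the right and rows downward; lengths in m; the calibration is good to about 2 mm. A picture is of the moment at which its call begins: read the wrist's pose just before it.
- bot.job_done(): hands the job in; it is judged then, once.
The state is a dict: "time": time; "q": joint angles; "qvel": joint speeds; "tau": joint torques, N m; "position": TCP position; "orientation": TCP orientation; "contact_force": force on the tool from outside, world axes, zero at the start; "wrist_torque": the same for the moment, N m; "width": opening from 0.0 (shut) to 1.0 (fully open); "gripper_force": force on a finger pad.
Only numpy, scipy, OpenCV 4.12 (cv2) and the standard library are available. Lean on these libraries where they do the work, as an engineer would, in place of code of your own. Each camera call takes 0.05 s, during which the arm holds its last target. There are 200 camera calls.

### The job

Close up the tart box: starting at the pull tab on the front left corner, run the closed fingertips along the front edge of the lid and on round up the right edge, pressing each of the five catches fully down in that order. Follow the rim and keep the fingertips within about 3 cm above it from the first catch to the last, pressing without force beyond a firm finger push. Nothing is grasped or lifted; leave the box and the things around it where they stand.

Things in the scene. Friction and masses are not known exactly. Their poses are not given: they have to be found in the camera images.
- tart_box: loose 0.9 kg box, clear tub with two tarts inside, white lid rim, clear window. Lid 150 (x) by 240 (y) mm, flat top 60 mm above the table; foot 138 by 228. Origin: centre of underside; x to its back (hinge barrels), y to its left, z up. Flat pull tab sticks out 26 mm to the left at the front left corner. Five push-down catches on the rim: three along the front, two more up the right edge
- catch_1 (a joint): travel of catch 1 in m: 0 up (its top 7.5 mm above the lid), 0.006 fully down at its stop (1.5 mm above the lid); it slides straight down against about 3 N of friction and stays where it is left
- catch_1_top (a point): centre of the top of catch 1 (front left corner, beside the pull tab; box frame x -57, y 102 mm): grey round-topped stud 18 mm across; this point moves down with it
- catch_2 (a joint): travel of catch 2 in m: 0 up (its top 7.5 mm above the lid), 0.006 fully down at its stop (1.5 mm above the lid); it slides straight down against about 3 N of friction and stays where it is left
- catch_2_top (a point): centre of the top of catch 2 (middle of the front edge; box frame x -57, y 0 mm): grey round-topped stud 18 mm across; this point moves down with it
- catch_3 (a joint): travel of catch 3 in m: 0 up (its top 7.5 mm above the lid), 0.006 fully down at its stop (1.5 mm above the lid); it slides straight down against about 3 N of friction and stays where it is left
- catch_3_top (a point): centre of the top of catch 3 (front right corner; box frame x -57, y -102 mm): grey round-topped stud 18 mm across; this point moves down with it
- catch_4 (a joint): travel of catch 4 in m: 0 up (its top 7.5 mm above the lid), 0.006 fully down at its stop (1.5 mm above the lid); it slides straight down against about 3 N of friction and stays where it is left
- catch_4_top (a point): centre of the top of catch 4 (middle of the right edge; box frame x 0, y -102 mm): grey round-topped stud 18 mm across; this point moves down with it
- catch_5 (a joint): travel of catch 5 in m: 0 up (its top 7.5 mm above the lid), 0.006 fully down at its stop (1.5 mm above the lid); it slides straight down against about 3 N of friction and stays where it is left
- catch_5_top (a point): centre of the top of catch 5 (back right corner; box frame x 57, y -102 mm): grey round-topped stud 18 mm across; this point moves down with it
- fluted_cutter: fluted metal cookie cutter, open ring 74x76x26 mm, left of the box; loose bystander; origin: centre of its underside
- round_cutter: plain round metal cookie cutter, 60 mm across, 34 mm high, in front of the box's left half; loose bystander; origin: centre of its underside
- sugar_shaker: upright sugar shaker, 44 mm across, 90 mm tall, right of the box; loose bystander; origin: centre of its underside
- pastry_brush: wooden pastry brush lying flat, 269 mm long (its own y), 39 mm wide, 14 mm high, in front of the box; loose bystander; origin: centre of its underside

How it is judged:
On the way, in this order (a step that is already met when the one before it is completed fails the run):
1. catch 1 (front left corner, beside the pull tab) is pressed down (value of joint catch_1 above 0.0045 m), for 0.05 s.
2. catch 2 (middle of the front edge) is pressed down (value of joint catch_2 above 0.0045 m), for 0.05 s.
3. catch 3 (front right corner) is pressed down (value of joint catch_3 above 0.0045 m), for 0.05 s.
4. catch 4 (middle of the right edge) is pressed down (value of joint catch_4 above 0.0045 m), for 0.05 s.
5. catch 5 (back right corner) is pressed down (value of joint catch_5 above 0.0045 m), for 0.05 s.
At the end, for the whole second after the job is handed in: all five catches are down by at least 4.5 of their 6 mm, the box lies flat and still within 20 mm of where it stood, and the cutters, shaker and brush are within 20 mm of where they stood (value of joint each of catch_1, catch_2, catch_3, catch_4, catch_5 above 0.0045 m and distance of each of tart_box, fluted_cutter, round_cutter, sugar_shaker, pastry_brush from where it was at the start of the episode below 0.02 m and angle between tart_box's own z axis and vertical below 0.05 rad and linear speed of tart_box below 0.01 m/s); the robot touches nothing.
It fails at once if a catch goes down before the one ahead of it in the row ((value of joint catch_2 above 0.0035 m and value of joint catch_1 below 0.003 m) or (value of joint catch_3 above 0.0035 m and value of joint catch_2 below 0.003 m) or (value of joint catch_4 above 0.0035 m and value of joint catch_3 below 0.003 m) or (value of joint catch_5 above 0.0035 m and value of joint catch_4 below 0.003 m)).
It fails at once if between the first catch and the last the finger leaves the rim: fingertips more than 45 mm above the lid top, or more than 35 mm sideways from the line of catches (value of joint catch_1 above 0.0045 m and value of joint catch_5 below 0.004 m and (z of the grasp point in the frame of tart_box above 0.124 m or not (x of the grasp point in the frame of tart_box between -0.092 and -0.022 m or y of the grasp point in the frame of tart_box between -0.137 and -0.067 m))).
It fails at once if the box is pressed with more than 40 N (contact force between the fingers and tart_box above 40 N).
It fails at once if the box is lifted, tipped or shoved more than 20 mm (height (world z) of tart_box above 0.008 m or angle between tart_box's own z axis and vertical above 0.1 rad or distance of tart_box from where it was at the start of the episode above 0.02 m).
It fails at once if a cutter, the shaker or the brush is lifted or moved more than 20 mm (distance of any of fluted_cutter, round_cutter, sugar_shaker, pastry_brush from where it was at the start of the episode above 0.02 m or height (world z) of any of fluted_cutter, round_cutter, sugar_shaker, pastry_brush above 0.012 m).
It also fails if it takes over 45 s, if anything falls off the work surface, if the arm or the gripper's body presses on something with over 40 N, if the wrist force passes 120 N, or if a joint passes its speed limit or range.

## Working session

There is one attempt and no reset: what is moved stays moved. The work goes in short steps, Python scripts to look and compute and a tool call to move; the robot and the scene stay as the last step left them, time stands still between calls to the robot, and variables do not carry over. Pictures are saved under pics/ and viewed, at most 10 in all, crops included, and the job is handed in when it is done.

Besides the shell and the picture viewer there is one more tool, called as name(argument=value, ...) on one line, values as JSON. jog_arm: Moves the arm, as the interface text tells. Its arguments: {"type":"object","properties":{"xyz":{"type":"array"},"rotation":{"type":"array"},"jaw":{"type":"number"}},"required":["xyz","rotation"]}

```bash
mkdir -p pics; python3 - <<'E'
from cell import bot
import cv2,numpy as np,pickle
o=bot.observe();print({k:np.round(v,4) for k,v in o.items()},bot.tips_ahead)
d={}
for n in("top","scene"):
    f=bot.grab_frame(n);d[n]=f
    cv2.imwrite(f"pics/{n}.png",f["frame"][:,:,::-1]);print({k:v for k,v in f.items() if k not in("frame","depth")})
pickle.dump(d,open("d.pkl","wb"))
E
```

```text
{'time': np.float64(0.0), 'q': array([-1.3877,  0.0919,  1.2319, -0.    ,  1.8198, -0.0567]), 'qvel': array([-0.0001, -0.0004,  0.0009,  0.0004,  0.0014, -0.0008]), 'tau': array([ 4.70000e-03, -4.46451e+01, -4.06443e+01,  7.01000e-02,
        2.92000e-02, -1.00000e-04]), 'position': array([ 0.1425, -0.5827,  0.3015]), 'orientation': array([-3.1171e+00, -3.7550e-01,  2.0000e-04]), 'contact_force': array([ 0.1772,  0.6661, -0.6545]), 'wrist_torque': array([-0.0337,  0.0139,  0.0532]), 'gripper_force': np.float64(0.0), 'width': np.float64(1.0014)} 0.08
{'fx': 481.77510874106997, 'fy': 481.77510874106997, 'cx': 248.89549686746005, 'cy': 191.04431615665675, 'k1': -0.07398984963923459, 'eye': array([0.47457683, 0.05263985, 1.12548431]), 'orientation': array([ 0.02873014, -0.05812323, -1.54850616])}
{'fx': 482.92427735510495, 'fy': 482.92427735510495, 'cx': 261.13236400458976, 'cy': 190.88504927233828, 'k1': -0.012445081953767539, 'eye': array([-0.06707525,  0.50885112,  1.00394818]), 'orientation': array([ 0.36824187, -0.7406698 , -2.10509889])}
```

View pics/top.png

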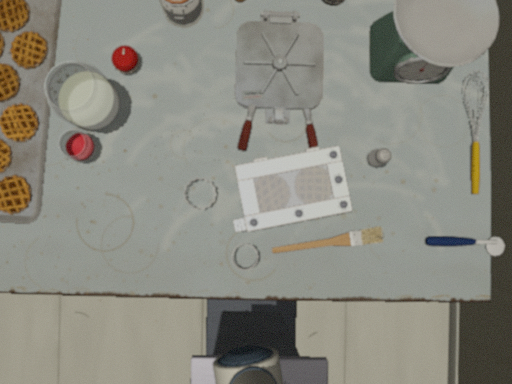

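View pics/scene.png

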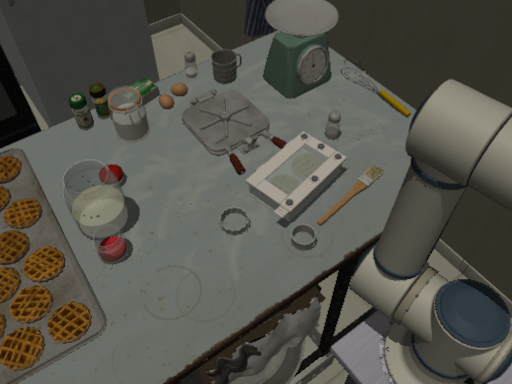

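The top view shows the tart box with its front toward the robot: tab at (239,226), and grey studs near (253,222), (299,213), (346,206), (338,179) and (333,154). The shaker is at (379,157). The scene view agrees with this.

```bash
cat >h.py <<'E'
import numpy as np,cv2
from scipy.spatial.transform import Rotation as R
def ray(f,uv,eye=None,Rm=None):
    K=np.array([[f["fx"],0,f["cx"]],[0,f["fy"],f["cy"]],[0,0,1]])
    p=cv2.undistortPoints(np.float64(uv).reshape(-1,1,2),K,np.array([f["k1"],0,0,0.]))[:,0]
    d=np.c_[p[:,0],-p[:,1],-np.ones(len(p))]
    if Rm is None: Rm=R.from_rotvec(f["orientation"]).as_matrix()
    return d@Rm.T
def onplane(f,uv,z):
    d=ray(f,uv);e=np.array(f["eye"]);return e+d*((z-e[2])/d[:,2])[:,None]
def proj(f,P):
    c=(np.asarray(P)-f["eye"])@R.from_rotvec(f["orientation"]).as_matrix()
    x=c[:,0]/-c[:,2];y=-c[:,1]/-c[:,2];s=1+f["k1"]*(x*x+y*y)
    return np.c_[f["cx"]+f["fx"]*x*s,f["cy"]+f["fy"]*y*s]
N=np.array([[-57,102],[-57,0],[-57,-102],[0,-102],[57,-102]])/1000.
def fit(P):
    a=N-N.mean(0);b=P-P.mean(0)
    t=np.arctan2((a[:,0]*b[:,1]-a[:,1]*b[:,0]).sum(),(a*b).sum())
    Rm=np.array([[np.cos(t),-np.sin(t)],[np.sin(t),np.cos(t)]])
    o=P.mean(0)-Rm@N.mean(0);return t,o,N@Rm.T+o
E
python3 - <<'E'
import pickle;from h import *
d=pickle.load(open("d.pkl","rb"))
f=d["top"];g=cv2.cvtColor(f["frame"],cv2.COLOR_RGB2GRAY)
guess=[(253,222),(299,213),(346,206),(338,179),(333,154)]
def refine(g,gs,r=6):
    out=[]
    for u,v in gs:
        for _ in range(3):
            a,b=int(round(u)),int(round(v));w=g[b-r:b+r+1,a-r:a+r+1].astype(float)
            m=np.clip(np.percentile(w,75)-35-w,0,60);yy,xx=np.mgrid[b-r:b+r+1,a-r:a+r+1]
            if m.sum()==0:break
            u,v=(m*xx).sum()/m.sum(),(m*yy).sum()/m.sum()
        out.append((u,v))
    return np.array(out)
uv=refine(g,guess,5);print(uv.round(1))
P=onplane(f,uv,.066);t,o,Q=fit(P[:,:2]);print("top",np.degrees(t),o,Q.round(4),(P[:,:2]-Q).round(4))
s=d["scene"];gs=cv2.cvtColor(s["frame"],cv2.COLOR_RGB2GRAY)
pg=proj(s,np.c_[Q,np.full(5,.066)]);print(pg.round(1))
uv2=refine(gs,pg,5);P2=onplane(s,uv2,.066);t2,o2,Q2=fit(P2[:,:2]);print("scene",uv2.round(1),np.degrees(t2),o2,Q2.round(4),(P2[:,:2]-Q2).round(4))
im=cv2.resize(f["frame"][130:260,170:400,::-1],None,fx=3.4,fy=3.4,interpolation=cv2.INTER_CUBIC)
for u,v in uv: cv2.drawMarker(im,(int((u-169.5)*3.4),int((v-129.5)*3.4)),(0,0,255),0,8)
cv2.imwrite("pics/c1.png",im[:600,:800])
for i,(u,v) in enumerate(uv): print(f["depth"][int(v),int(u)], end=' ')
E
```

```text
[[253.4 222. ]
 [298.6 212.9]
 [343.2 204.1]
 [338.2 179.1]
 [333.  154.2]]
top 12.340457131970469 [ 0.54300781 -0.06479906] [[ 0.4655  0.0227]
 [ 0.4873 -0.077 ]
 [ 0.5091 -0.1766]
 [ 0.5648 -0.1644]
 [ 0.6205 -0.1523]] [[ 0.0001 -0.0006]
 [ 0.0005 -0.0001]
 [ 0.0003  0.0005]
 [-0.0003  0.0002]
 [-0.0007  0.0001]]
[[290.1 201.4]
 [315.4 177.5]
 [338.7 155.5]
 [321.4 145.2]
 [304.7 135.2]]
scene [[289.  202.1]
 [314.2 178.2]
 [337.8 156.3]
 [320.9 145.7]
 [303.9 135.7]] 12.080933475505425 [ 0.54291488 -0.06141313] [[ 0.4658  0.0264]
 [ 0.4872 -0.0733]
 [ 0.5085 -0.1731]
 [ 0.5643 -0.1612]
 [ 0.62   -0.1492]] [[-0.0003 -0.0003]
 [ 0.0002  0.0003]
 [-0.0002  0.0007]
 [-0.0001 -0.0008]
 [ 0.0003  0.0001]]
1.055193 1.0639684 1.0591277 1.0660622 1.0681633
```

View pics/c1.png

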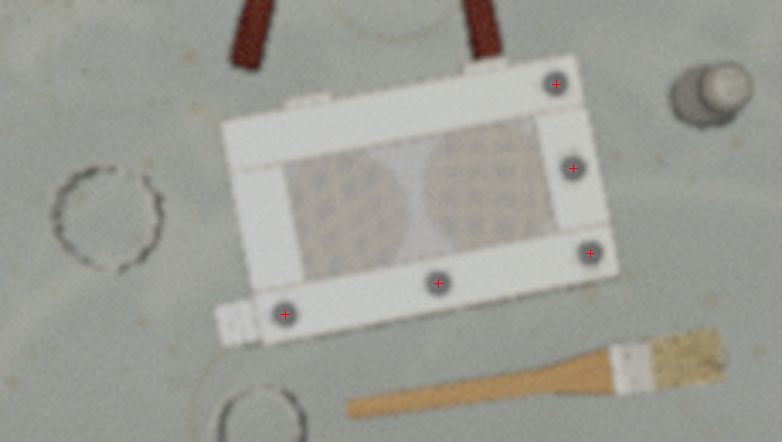

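jog_arm(xyz=[[0.4,-0.45,0],[0.8,-0.9,0],[0.8,-0.9,0],[0.8,-0.9,0],[0.8,-0.9,0],[0.8,-0.9,0],[0.8,-0.9,0],[0.8,-0.9,0],[0.8,-0.9,0],[0.8,-0.9,0],[0.8,-0.9,0],[0.4,-0.45,0]], rotation=[[0,0,0],[0,0,0],[0,0,0],[0,0,0],[0,0,0],[0,0,0],[0,0,0],[0,0,0],[0,0,0],[0,0,0],[0,0,0],[0,0,0]], jaw=0)

```text
time: 1.3
position: [0.3291, -0.2295, 0.3025]
orientation: [-3.118, -0.379, -0.001]
contact_force: [1.1, -0.6, -1.1]
width: 0.002
gripper_force: 0.0
```

jog_arm(xyz=[[0.4,-0.4,0],[0.6,-0.8,0],[0.6,-0.8,0],[0.6,-0.8,0],[0.2,-0.4,0],[0,0,0]], rotation=[[0,0,0],[0,0,0],[0,0,0],[0,0,0],[0,0,0],[0,0,0]])

```text
time: 1.9
position: [0.3758, -0.1199, 0.3024]
orientation: [-3.118, -0.38, 0.0]
contact_force: [0.5, 0.3, 0.2]
width: 0.006
gripper_force: 0.0
```

```bash
python3 - <<'E'
from cell import bot
from h import *;import pickle
o=bot.observe();f=bot.grab_frame("wrist");H=np.array(f["hand_eye"])
T=np.eye(4);T[:3,:3]=R.from_rotvec(o["orientation"]).as_matrix();T[:3,3]=o["position"]
C=T@H;f["eye"]=C[:3,3];f["orientation"]=R.from_matrix(C[:3,:3]).as_rotvec()
pickle.dump(f,open("w.pkl","wb"));print(o["position"],H.round(3))
t=np.radians(12.2);Rm=np.array([[np.cos(t),-np.sin(t)],[np.sin(t),np.cos(t)]])
print(proj(f,np.c_[N@Rm.T+[.543,-.063],np.full(5,.066)]).round(0))
cv2.imwrite("pics/w1.png",f["frame"][:,:,::-1])
E
```

```text
[ 0.37578956 -0.11993919  0.30236509] [[-0.     0.959  0.282  0.077]
 [ 1.     0.     0.     0.   ]
 [ 0.     0.282 -0.959 -0.082]
 [ 0.     0.     0.     1.   ]]
[[144.  66.]
 [239.  69.]
 [335.  72.]
 [340.  12.]
 [346. -53.]]
```

View pics/w1.png

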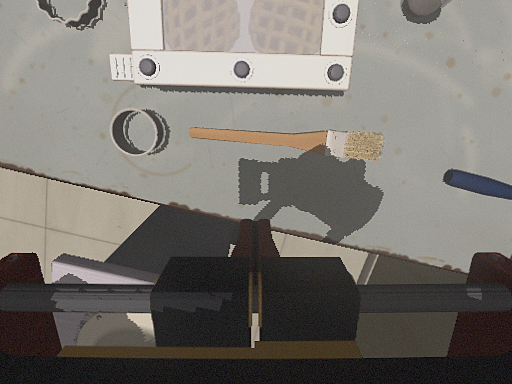

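The wrist view shows four studs at about (148,67), (241,69), (336,72) and (341,13), roughly 3 px right of where I predicted them.

```bash
python3 - <<'E'
import pickle;from h import *
f=pickle.load(open("w.pkl","rb"));g=cv2.cvtColor(f["frame"],cv2.COLOR_RGB2GRAY)
out=[]
for u,v in [(148,67),(241,69),(336,72),(341,13)]:
    r=13;a=max(v-r,0);m=(g[a:v+r,u-r:u+r]<130).astype(np.uint8)
    n,l,s,c=cv2.connectedComponentsWithStats(m);i=1+np.argmax(s[1:,4]);out.append(c[i]+[u-r,a]);print(s[i],out[-1])
P=onplane(f,out,.066)[:,:2]
import h;h.N=N[:4];t,o,Q=h.fit(P);print(np.degrees(t),o,P.round(4),(P-Q).round(4))
E
```

```text
[  4   4  17  18 215] [147.19069767  66.73953488]
[  6   5  16  17 185] [241.65405405  69.02702703]
[  4   5  17  17 209] [335.20095694  72.17703349]
[  5   4  17  20 260] [341.13461538  13.33846154]
12.274117804010782 [ 0.54304931 -0.0649157 ] [[ 0.4661  0.0211]
 [ 0.4877 -0.0775]
 [ 0.509  -0.1755]
 [ 0.5639 -0.1638]] [[ 0.0005 -0.0015]
 [ 0.0004 -0.0005]
 [-0.0001  0.0012]
 [-0.0008  0.0008]]
```

jog_arm(xyz=[[0,0,0],[0.4,-0.4,0],[0.7,-0.7,0],[0.8,-0.8,0.3],[0.8,-0.8,0.6],[0.8,-0.8,0.8],[0.44,-0.53,0.8],[0,0,0.8],[0,0,0.7],[0,0,0.4],[0,0,0.2],[0,0,0]], rotation=[[0,0,0.0092],[0,0,0],[0,0,0],[0,0,0],[0,0,0],[0,0,0],[0,0,0],[0,0,0],[0,0,0],[0,0,0],[0,0,0],[0,0,0]])

```text
time: 3.15
position: [0.4657, 0.021, 0.1643]
orientation: [-3.124, -0.328, 0.001]
contact_force: [0.3, 0.2, 0.8]
width: 0.005
gripper_force: 0.0
```

jog_arm(xyz=[[0,-0.08,0.2],[0,0,0.25],[0,0,0.05],[0,0,0.05],[0,0,0.05],[0,0,0.05],[0,0,0]], rotation=[[0,0,0],[0,0,0],[0,0,0],[0,0,0],[0,0,0],[0,0,0],[0,0,0]])

```text
time: 3.85
position: [0.4654, 0.024, 0.1455]
orientation: [-3.124, -0.331, -0.001]
contact_force: [-0.6, 0.4, 2.3]
width: 0.005
gripper_force: 1.0
```

jog_arm(xyz=[[0,0,0.05],[0,0,0.05],[0,0,0.03],[0,0,0]], rotation=[[0,0,0],[0,0,0],[0,0,0],[0,0,0]])

```text
time: 4.25
position: [0.4654, 0.024, 0.1414]
orientation: [3.124, 0.331, 0.001]
contact_force: [-0.3, -0.9, 4.0]
width: 0.004
gripper_force: 1.8
```

Still at friction level, so I'll press on in small steps until the force rises at the stop.

jog_arm(xyz=[[0,0,0.03],[0,0,0.02],[0,0,0]], rotation=[[0,0,0],[0,0,0],[0,0,0]])

```text
time: 4.55
position: [0.4655, 0.024, 0.1412]
orientation: [3.124, 0.331, 0.002]
contact_force: [-4.5, 0.1, 10.4]
width: 0.006
gripper_force: 5.2
```

jog_arm(xyz=[[0,0,-0.25],[0,0,-0.22],[0,0.3,0],[0,0.6,0],[0,0.8,0],[0,0.8,0],[0,0.6,0],[0,0.32,0],[0,0,0],[0,0,0.1],[0,0,0.1],[0,0,0]], rotation=[[0,0,0],[0,0,0],[0,0,0],[0,0,0],[0,0,0],[0,0,0],[0,0,0],[0,0,0],[0,0,0],[0,0,0],[0,0,0],[0,0,0]])

```text
time: 5.75
position: [0.4864, -0.0756, 0.1471]
orientation: [-3.123, -0.332, 0.002]
contact_force: [0.6, -1.1, 0.1]
width: 0.005
gripper_force: 0.0
```

jog_arm(xyz=[[0.02,0,0.07],[0,0,0.06],[0,0,0.05],[0,0,0.04],[0,0,0.03],[0,0,0]], rotation=[[0,0,0],[0,0,0],[0,0,0],[0,0,0],[0,0,0],[0,0,0]])

```text
time: 6.35
position: [0.4875, -0.0759, 0.1413]
orientation: [-3.124, -0.331, -0.001]
contact_force: [-3.1, 2.9, 7.3]
width: 0.006
gripper_force: 3.6
```

jog_arm(xyz=[[0,0,-0.25],[0,0,-0.2],[0,0.3,0],[0,0.6,0],[0,0.8,0],[0,0.8,0],[0,0.6,0],[0,0.3,0],[0,0,0],[0,0,0.1],[0,0,0.1],[0,0,0]], rotation=[[0,0,0],[0,0,0],[0,0,0],[0,0,0],[0,0,0],[0,0,0],[0,0,0],[0,0,0],[0,0,0],[0,0,0],[0,0,0],[0,0,0]])

```text
time: 7.55
position: [0.5085, -0.1751, 0.1471]
orientation: [-3.123, -0.332, 0.001]
contact_force: [0.4, -0.9, -0.6]
width: 0.004
gripper_force: 0.0
```

jog_arm(xyz=[[0.02,0.02,0.07],[0,0,0.06],[0,0,0.05],[0,0,0.04],[0,0,0.03],[0,0,0]], rotation=[[0,0,0],[0,0,0],[0,0,0],[0,0,0],[0,0,0],[0,0,0]])

```text
time: 8.15
position: [0.5096, -0.1761, 0.1414]
orientation: [-3.124, -0.331, -0.001]
contact_force: [-2.5, 2.9, 6.9]
width: 0.004
gripper_force: 3.5
```

jog_arm(xyz=[[0,0,-0.25],[0,0,-0.2],[0.3,0,0],[0.6,0,0],[0.6,0,0],[0.38,0,0],[0,0,0],[0,0,0.1],[0,0,0.1],[0,0,0]], rotation=[[0,0,0],[0,0,0],[0,0,0],[0,0,0],[0,0,0],[0,0,0],[0,0,0],[0,0,0],[0,0,0],[0,0,0]])

```text
time: 9.15
position: [0.5641, -0.1647, 0.1474]
orientation: [-3.124, -0.33, 0.001]
contact_force: [0.3, -0.5, -0.0]
width: 0.005
gripper_force: 0.0
```

jog_arm(xyz=[[0.02,0,0.07],[0,0,0.06],[0,0,0.05],[0,0,0.04],[0,0,0.03],[0,0,0]], rotation=[[0,0,0],[0,0,0],[0,0,0],[0,0,0],[0,0,0],[0,0,0]])

```text
time: 9.75
position: [0.5651, -0.1646, 0.1413]
orientation: [3.124, 0.33, 0.0]
contact_force: [-4.3, 0.3, 7.6]
width: 0.005
gripper_force: 3.5
```

jog_arm(xyz=[[0,0,-0.25],[0,0,-0.2],[0.3,0,0],[0.6,0,0],[0.6,-0.02,0],[0.37,0,0],[0,0,0],[0,0,0.1],[0,0,0.1],[0,0,0]], rotation=[[0,0,0],[0,0,0],[0,0,0],[0,0,0],[0,0,0],[0,0,0],[0,0,0],[0,0,0],[0,0,0],[0,0,0]])

```text
time: 10.75
position: [0.6194, -0.1523, 0.1473]
orientation: [-3.124, -0.33, 0.001]
contact_force: [0.6, 0.3, 0.1]
width: 0.009
gripper_force: 0.0
```

jog_arm(xyz=[[0.02,0,0.07],[0,0,0.06],[0,0,0.05],[0,0,0.04],[0,0,0.03],[0,0,0]], rotation=[[0,0,0],[0,0,0],[0,0,0],[0,0,0],[0,0,0],[0,0,0]])

```text
time: 11.35
position: [0.6204, -0.1522, 0.1414]
orientation: [3.124, 0.33, 0.0]
contact_force: [-4.2, 0.2, 7.4]
width: 0.007
gripper_force: 3.3
```

All five catches have reached the stop. I'll lift clear, back off so the wrist camera sees the lid, and check.

jog_arm(xyz=[[0,0,-0.3],[0,0,-0.7],[0,0,-0.9],[0,0,-0.9],[0,0,-0.9],[-0.6,0,-0.9],[-0.9,-0.6,-0.5],[-0.9,-0.8,0],[-0.9,-0.8,0],[-0.9,-0.5,0],[-0.5,0,0],[0,0,0]], rotation=[[0,0,0],[0,0,0],[0,0,0],[0,0,0],[0,0,0],[0,0,0],[0,0,0],[0,0,0],[0,0,0],[0,0,0],[0,0,0],[0,0,0]])

```text
time: 12.55
position: [0.4647, -0.1021, 0.2943]
orientation: [3.123, 0.331, 0.003]
contact_force: [0.6, 0.8, 0.4]
width: 0.006
gripper_force: 0.0
```

```bash
python3 - <<'E'
from cell import bot
from h import *;import pickle
o=bot.observe();print(o["position"],o["contact_force"].round(1))
w=bot.grab_frame("wrist")["frame"];s=bot.grab_frame("scene")["frame"]
old=pickle.load(open("d.pkl","rb"))["scene"]["frame"]
c=lambda i:cv2.resize(i[110:260,200:400],(400,300),interpolation=cv2.INTER_CUBIC)
top=np.hstack([c(old),c(s)]);b=cv2.resize(w[:220],(698,300));b=np.hstack([b,np.zeros((300,102,3),np.uint8)])
cv2.imwrite("pics/end.png",np.vstack([top,b])[:,:,::-1])
E
```

```text
[ 0.46473626 -0.10207909  0.29434569] [0.6 0.8 0.4]
```

View pics/end.png

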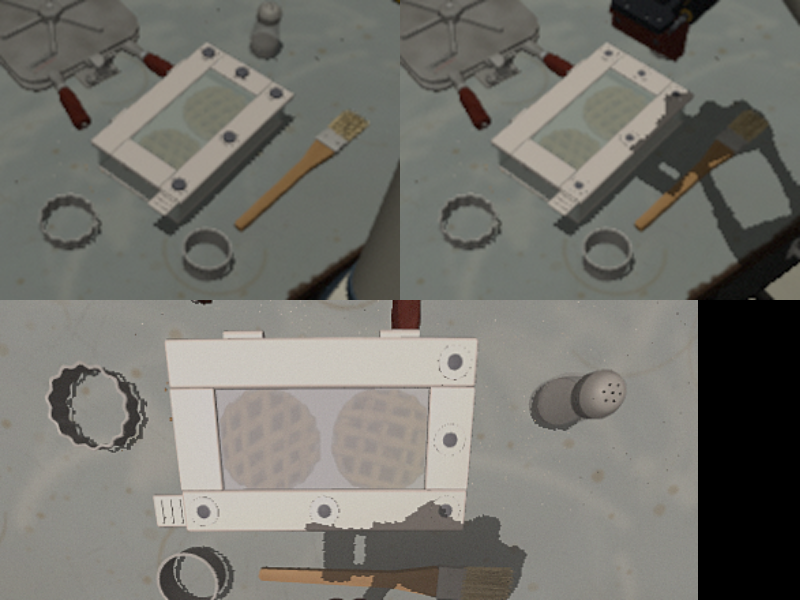

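The before and after crops show every stud now small and nearly flush: wrist panel (204,511), (324,511), (446,511), (450,440) and (455,362). The box, cutters, shaker and brush look unmoved, and the arm is clear.

```bash
python3 -c "
from cell import bot;print(bot.job_done())"
```

```text
the job is handed in; nothing more can be done
None
```

I pressed all five catches down to their stops in order, with force readings of about 10 N or less. The final pictures show the box and the things around it where they stood. The job is handed in, but no verdict was returned.

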